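# Find the heavier pressing weight

## Robot

A 7-joint arm with a two-finger parallel gripper is mounted at the origin on the work surface. World frame = base frame: x ahead of the robot, y to its left, z up, the work surface at z = 0. Lengths are in m, angles in rad, forces in N, time in s.
With the tool pointing down it reaches from about 0.425 to 0.875 m from the base axis. Payload 4.7 kg.
Tool frame: the origin (TCP) lies midway between the tips of the shut fingers; the grasp point (between the pads) lies 19 mm behind it; z points along the fingers, y is the line along which they close (so a half turn about z gives the same grasp; the last joint's range is limited). The gripper opens to 87 mm and grips with 3 to 60 N. Pads are 19 mm wide; open, the fingers measure 117 mm over their backs; the gripper's body (75 mm by 190 mm) begins 51 mm behind the grasp point.
Start: joints at [-1.197, 0.321, -0.07, 1.45, 0.023, 1.371, -0.057], TCP at [0.229, 0.608, 0.223] pointing down, gripper open.
Joint ranges: [-2.86, 2.86], [-0.3, 2.09], [-1.38, 1.24], [0.06, 2.45], [-1.56, 4.7], [0.09, 2.05], [-2.69, 2.69]. Speed limits (rad/s): [2.57, 2.57, 3.14, 3.14, 3.14, 3.14, 3.14].

## Interface

Orientations are given as a rotation vector (axis times angle).
In Python, from bench import ctrl, camrig gives the robot as it stands (ctrl), with the cameras (camrig).
- The arm moves only by the tool creep_tool, called as name(argument=value, ...) on one line, values as JSON. Schema: {"type":"object","properties":{"motion":{"type":"object","properties":{"steps":{"type":"array","items":{"type":"array","items":{"type":"number"},"minItems":5,"maxItems":5},"minItems":1,"maxItems":20}},"additionalProperties":false,"required":["steps"]},"force":{"type":"number"},"only":{"type":"string"},"quiet":{"type":"boolean"},"lines":{"type":"string"}},"required":["motion"],"additionalProperties":false}. motion is an object whose key "steps" holds a list of rows, 1 to 20 of them, each of 5 numbers: dx, dy, dz in fractions of the full range, 1 being 0.5 m, then a turn about the tool's z in normalised numbers (1 is 4 rad), then the opening from 0.0 (shut) to 1.0 (fully open); each row is the pose to reach, as a shift and turn from the pose commanded when the call began, along the tool's axes at that moment; what a row does not reach only later rows make up. A row lasts 1/10 s, in which the tool goes at most 0.05 m and 0.15 rad, less where a joint would pass 70% of its speed; a pose out of reach is approached as far as the arm can. The fingers move at their own pace and stop on an object; force is the grip in N (left out, the last holds). Time passes only in rows, so rows that do not move let the fingers close. The tool returns the time, the measured TCP pose, the force, the opening and the grip force at its end. only (a regular expression) keeps the lines of the reply that match it, lines (a string "A,B") keeps lines A to B, and quiet returns only ok. Shift and turn numbers lie between -1 and 1, and a call with a number outside is refused. Input that does not fit is refused with a message, and nothing moves.
- ctrl.get_state(): the state, without advancing time (a new reading comes with each control period).
- camrig.get_image(name): name is "side" or "top" or "wrist"; returns the picture (384x512x3 uint8, red, green, blue); there is no depth.
- camrig.camera_model(name): a dict with "vertical_fov" (degrees; the focal length in pixels is half the picture's height over the tangent of half this angle, whatever the lens; pixels are square), "cx", "cy" (the principal point, pixels), "rvec" (rotation vector, rad) and "tvec" (3), from world to camera coordinates, as OpenCV has them; the wrist camera has in their place "hand_eye" (4x4, takes a point from camera to tool coordinates, whose origin is the TCP and whose axes are the flange's). Camera axes: x right, y down, z forward; pixel columns grow to the right and rows downward; lengths in m; the calibration is good to about 2 mm. A picture is of the moment at which its call begins: read the wrist's pose just before it. camera_model takes no time and is no camera call.
- ctrl.close_job(): hands the job in; it is judged then, once.
The state is a dict: "time": time; "joint_positions": joint angles; "qd": joint speeds; "joint_torque": joint torques, N m; "position": TCP position; "tool_rot": TCP orientation; "ft_force": force on the tool from outside, world axes, zero at the start; "torque": the same for the moment, N m; "grip_width": opening from 0.0 (shut) to 1.0 (fully open); "grip_force": force on a finger pad.
Only numpy, scipy, OpenCV 4.12 (cv2) and the standard library are available. Lean on these libraries where they do the work, as an engineer would, in place of code of your own. Each camera call takes 0.05 s, during which the arm holds its last target. There are 200 camera calls.

## Task

Slide the lock grip on the weight rack all the way to its end stop, which frees the two look-alike pressing weights; then lift each weight in turn clear of the rack to feel which is the heavier, and put the lighter one back upright in a seat of the rack. Finish while still holding the heavier weight: keep it upright and still in the gripper, its underside about 8 cm above the middle of the single grey book's cover, and do not put it down or let go. Leave the lock open, and leave the book and the other things on the bench where they are.

Things in the scene. Friction and masses are not known exactly. Their poses are not given: they have to be found in the camera images.
- rack: fixed wooden rack: base 132 mm (x) by 210 mm (y), 14 mm thick, with two round seats 61 mm across, 6 mm deep, 120 mm apart along y. Along its +x edge (away from the robot) a ledge 16 mm thick (x 50 to 66 mm), 46 mm high, from y = -105 to +215 mm, carries the lock slide. Origin: centre of the base's underside; z up
- seat_1 (a point): centre of the floor of the seat on the rack's -y side, 8 mm above the bench; a weight stands here with its origin on this point
- seat_2 (a point): centre of the floor of the seat on the rack's +y side, 8 mm above the bench; a weight stands here with its origin on this point
- lock (a joint): travel of the lock slide (m) along the rack's +y: 0 to 0.012 at the start (locked), 0.055 at the end stop (open). Dark steel bar on the ledge, top 52 mm above the bench, with two tabs 20 mm wide reaching over the weights' shoulders on their +x side so that they cannot be lifted; open, the tabs stand clear beside them. About 2 N of friction; stays where it is left
- lock_top (a point): centre of the top of the lock slide's grip, a black upright round post 18 mm in diameter and 36 mm tall on the bar (its top 88 mm above the bench), beyond the rack base's +y end; pinch it from above. Moves with the slide; at the end stop it is at rack x = 58, y = 182 mm
- weight_a: one of two identical-looking steel pressing weights: round body 52 mm across, 36 mm tall, with a round knob 26 mm across, 34 mm tall on top (70 mm in all). Origin: centre of its underside, z up. 0.3 to 0.9 kg, one at least 0.2 kg heavier; which one cannot be seen. Starts in one of the rack's seats, either one. Take it by the knob from above, fingers closing along the rack's y
- weight_b: one of two identical-looking steel pressing weights: round body 52 mm across, 36 mm tall, with a round knob 26 mm across, 34 mm tall on top (70 mm in all). Origin: centre of its underside, z up. 0.3 to 0.9 kg, one at least 0.2 kg heavier; which one cannot be seen. Starts in one of the rack's seats, either one. Take it by the knob from above, fingers closing along the rack's y
- book: single grey clothbound book lying flat, 130 mm (its x) by 190 mm (its y) by 30 mm thick; origin: centre of its underside, so the middle of its cover is 30 mm above. Loose, 0.5 kg
- glue_jar: bystander: closed jar, 64 mm in diameter, 85 mm tall; origin: centre of its underside
- hammer: bystander: hammer lying on the bench along its x, 260 mm long, head 100 mm wide at its +x end, 26 mm high; origin under its middle
- book_stack: bystander: stack of three books, 120 by 170 by 68 mm; origin: centre of its underside
- thread_spool: bystander: wooden thread spool, 44 mm in diameter, 55 mm tall; origin: centre of its underside

How it is judged:
On the way, in this order (a step that is already met when the one before it is completed fails the run):
1. the lock grip is slid to its end stop (within 4 mm) (value of joint lock above 0.051 m), for 0.1 s.
2. the lighter weight has been lifted at least 15 mm in the fingers, clear of the rack, with the heavier one (over 5.4 N on the rack) standing in its seat (((height (world z) of weight_b above 0.023 m and contact force between weight_b and the fingers above 1 N and contact force between weight_b and rack below 0.2 N and ((distance between weight_a and seat_1 below 0.01 m or distance between weight_a and seat_2 below 0.01 m) and angle between weight_a's own z axis and vertical below 0.08 rad) and contact force between weight_a and rack above 5.4 N) or (height (world z) of weight_a above 0.023 m and contact force between weight_a and the fingers above 1 N and contact force between weight_a and rack below 0.2 N and ((distance between weight_b and seat_1 below 0.01 m or distance between weight_b and seat_2 below 0.01 m) and angle between weight_b's own z axis and vertical below 0.08 rad) and contact force between weight_b and rack above 5.4 N))), for 0.2 s.
At the end, for the whole second after the job is handed in: heavier weight held still, upright (0.2 rad), within 30 mm of the book's middle, underside 30 to 140 mm above its cover; lighter one upright in a seat, released; lock within 7 mm of its end stop; book and bystanders moved under 15 mm (((horizontal distance between weight_a and book below 0.03 m and height (world z) of weight_a between 0.06 and 0.17 m and angle between weight_a's own z axis and vertical below 0.2 rad and linear speed of weight_a below 0.03 m/s and contact force between weight_a and the fingers above 1 N and contact force between weight_a and book below 0.2 N and ((distance between weight_b and seat_1 below 0.01 m or distance between weight_b and seat_2 below 0.01 m) and angle between weight_b's own z axis and vertical below 0.08 rad) and contact force between weight_b and rack below 5.4 N and contact force between weight_b and the fingers below 0.2 N and linear speed of weight_b below 0.02 m/s) or (horizontal distance between weight_b and book below 0.03 m and height (world z) of weight_b between 0.06 and 0.17 m and angle between weight_b's own z axis and vertical below 0.2 rad and linear speed of weight_b below 0.03 m/s and contact force between weight_b and the fingers above 1 N and contact force between weight_b and book below 0.2 N and ((distance between weight_a and seat_1 below 0.01 m or distance between weight_a and seat_2 below 0.01 m) and angle between weight_a's own z axis and vertical below 0.08 rad) and contact force between weight_a and rack below 5.4 N and contact force between weight_a and the fingers below 0.2 N and linear speed of weight_a below 0.02 m/s)) and value of joint lock above 0.048 m and distance of each of book, glue_jar, hammer, book_stack, thread_spool from where it was at the start of the episode below 0.015 m); the arm keeps its last pose, push and grip.
It fails at once if the book is moved more than 20 mm (distance of book from where it was at the start of the episode above 0.02 m).
It fails at once if the glue jar is moved more than 20 mm (distance of glue_jar from where it was at the start of the episode above 0.02 m).
It fails at once if the hammer is moved more than 20 mm (distance of hammer from where it was at the start of the episode above 0.02 m).
It fails at once if the book stack is moved more than 20 mm (distance of book_stack from where it was at the start of the episode above 0.02 m).
It fails at once if the thread spool is moved more than 20 mm (distance of thread_spool from where it was at the start of the episode above 0.02 m).
It also fails if it takes over 72 s, if anything falls off the work surface, if the arm or the gripper's body presses on something with over 40 N, if the wrist force passes 120 N, or if a joint passes its speed limit or range.

## Working session

There is one attempt and no reset: what is moved stays moved. The work goes in short steps, Python scripts to look and compute and a tool call to move; the robot and the scene stay as the last step left them, time stands still between calls to the robot, and variables do not carry over. Pictures are saved under pics/ and viewed, at most 10 in all, crops included, and the job is handed in when it is done.

```bash
ls; mkdir -p pics
```

Run:
```python
from bench import ctrl, camrig
import cv2,numpy as np
for n in("top","side"):
    m=camrig.camera_model(n);print(n,{k:np.round(v,4).tolist() for k,v in m.items()})
    cv2.imwrite(f"pics/{n}0.png",cv2.resize(camrig.get_image(n)[:,:,::-1],(800,600),interpolation=cv2.INTER_CUBIC))
print(camrig.camera_model("wrist"))
s=ctrl.get_state();print({k:np.round(v,4).tolist() for k,v in s.items()})
```

```text
bench.py
pics
top {'vertical_fov': 42.4272, 'cx': 255.5926, 'cy': 186.5933, 'rvec': [2.1201, -2.1607, 0.1404], 'tvec': [-0.0203, 0.6128, 1.4627]}
side {'vertical_fov': 57.8944, 'cx': 259.574, 'cy': 187.0143, 'rvec': [0.1512, -2.7261, 1.4542], 'tvec': [0.5696, 0.1082, 0.9589]}
{'vertical_fov': 59.2213434934976, 'cx': 259.71133959951027, 'cy': 188.53171424224155, 'hand_eye': array([[-3.40386415e-04, -9.57244146e-01, -2.89281055e-01,
         8.03683378e-02],
       [ 9.99999942e-01, -3.30320089e-04, -8.36191079e-05,
         2.38011884e-04],
       [-1.55114423e-05, -2.89281066e-01,  9.57244203e-01,
        -1.61579460e-01],
       [ 0.00000000e+00,  0.00000000e+00,  0.00000000e+00,
         1.00000000e+00]])}
{'time': 0.1, 'joint_positions': [-1.1969, 0.3218, -0.0701, 1.4516, 0.0226, 1.3708, -0.0569], 'qd': [-0.0004, -0.0024, -0.0016, -0.0034, -0.0003, -0.0023, 0.0], 'joint_torque': [0.0002, -49.2571, -0.4056, -31.3396, -0.064, 0.0395, 0.0], 'position': [0.2287, 0.6079, 0.2216], 'tool_rot': [-0.562, -3.0907, 0.0027], 'ft_force': [0.1458, -0.7585, -0.3052], 'torque': [-0.0152, -0.0334, 0.0357], 'grip_force': 0.0, 'grip_width': 1.0022}
```

View pics/top0.png

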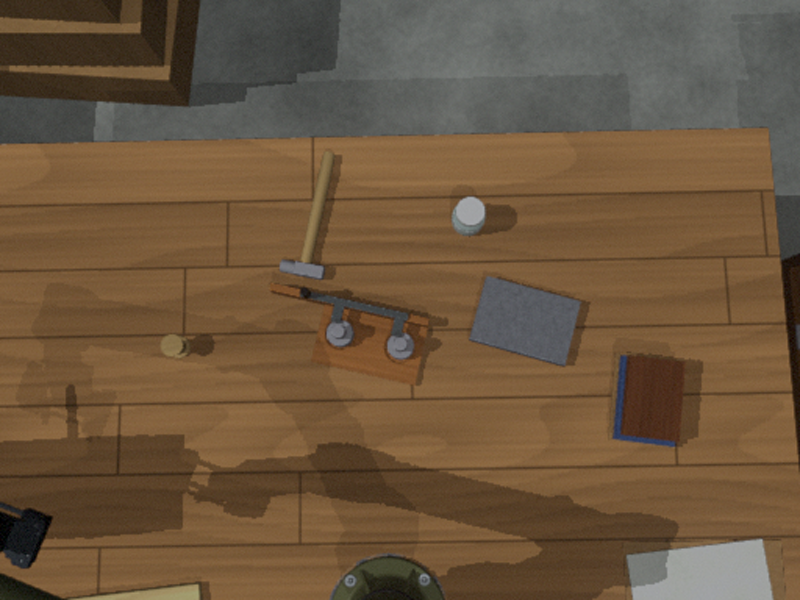

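View pics/side0.png

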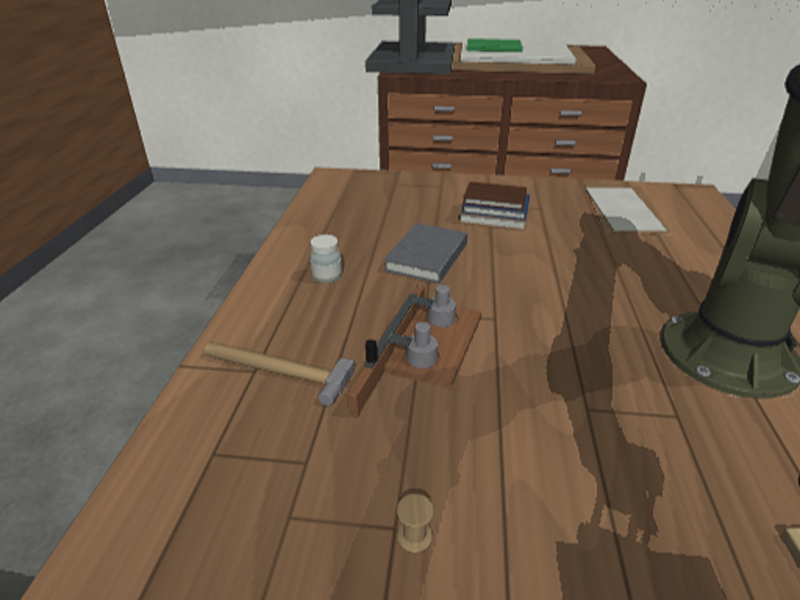

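The top view shows the knob tops at about (339,327) and (400,340), the grip at (305,292) and the book's centre at (526,321). In the side view the knobs are at (423,325) and (442,290), and the grip at (371,343), all in 800-px coordinates.

Create h.py:
```python
import numpy as np,cv2
from bench import ctrl, camrig
from scipy.spatial.transform import Rotation as R
def cam(n,s=None):
    m=camrig.camera_model(n);f=192/np.tan(np.radians(m["vertical_fov"])/2)
    K=np.array([[f,0,m["cx"]],[0,f,m["cy"]],[0,0,1]])
    if "rvec" in m: Rm=R.from_rotvec(m["rvec"]).as_matrix();t=np.array(m["tvec"])
    else:
        T=np.eye(4);T[:3,:3]=R.from_rotvec(s["tool_rot"]).as_matrix();T[:3,3]=s["position"]
        W=np.linalg.inv(T@m["hand_eye"]);Rm=W[:3,:3];t=W[:3,3]
    return K@np.c_[Rm,t]
def tri(*obs): # (P,u,v)
    A=np.vstack([r for P,u,v in obs for r in(u*P[2]-P[0],v*P[2]-P[1])])
    x=np.linalg.lstsq(A[:,:3],-A[:,3],rcond=None)[0]
    return x
def atz(P,u,v,z):
    A=np.vstack([u*P[2]-P[0],v*P[2]-P[1]])
    return np.r_[np.linalg.solve(A[:,:2],-A[:,3]-A[:,2]*z),z]
def totool(p): # shift in tool axes from the present pose
    s=ctrl.get_state();return R.from_rotvec(s["tool_rot"]).inv().apply(np.array(p)-s["position"])
```

Run:
```python
from h import *
k=512/800
T=cam("top");S=cam("side")
for n,a,b in(("w+y",(339,327),(423,325)),("w-y",(400,340),(442,290)),("grip",(305,292),(371,343))):
    print(n,tri((T,a[0]*k,a[1]*k),(S,b[0]*k,b[1]*k)).round(4),atz(T,a[0]*k,a[1]*k,.078 if n[0]=='w' else .088).round(4))
for n,a,z in(("book",(526,321),.03),("b1",(486,277),.03),("b2",(581,298),.03),("b3",(566,365),.03),("b4",(471,340),.03),("jar",(469,212),.085),("hamhead",(302,269),.026),("spool",(175,346),.05),("stack",(652,398),.068),("ledge+y end",(272,287),.046),("ledge-y",(428,322),.046)):
    print(n,atz(T,a[0]*k,a[1]*k,z).round(3))
s=ctrl.get_state();print(R.from_rotvec(s["tool_rot"]).as_matrix().round(3))
```

```text
w+y [0.5395 0.083  0.0801] [0.5418 0.0832 0.078 ]
w-y [ 0.5134 -0.0318  0.0753] [ 0.5149 -0.0319  0.078 ]
grip [0.6097 0.1467 0.086 ] [0.6086 0.1464 0.088 ]
book [ 0.551 -0.278  0.03 ]
b1 [ 0.64  -0.203  0.03 ]
b2 [ 0.594 -0.387  0.03 ]
b3 [ 0.464 -0.352  0.03 ]
b4 [ 0.516 -0.17   0.03 ]
jar [ 0.758 -0.169  0.085]
hamhead [0.664 0.161 0.026]
spool [0.514 0.403 0.05 ]
stack [ 0.398 -0.501  0.068]
ledge+y end [0.626 0.217 0.046]
ledge-y [ 0.551 -0.086  0.046]
[[-0.936  0.352 -0.001]
 [ 0.352  0.936 -0.002]
 [-0.    -0.002 -1.   ]]
```

The rows are not in the units I measure in: shifts go in shares of 0.5 m and turns go in shares of 4 rad. I convert before sending: -0.5 m / 0.5 = -1, -0.355 m / 0.5 = -0.71, -0.134 rad / 4 = -0.0335.

creep_tool(motion={"steps": [[-1, -0.71, 0.04, -0.0335, 1], [-1, -0.71, 0.04, -0.0335, 1], [-1, -0.71, 0.04, -0.0335, 1], [-1, -0.71, 0.04, -0.0335, 1], [-1, -0.71, 0.04, -0.0335, 1], [-1, -0.71, 0.04, -0.0335, 1], [-1, -0.71, 0.04, -0.0335, 1], [-1, -0.71, 0.04, -0.0335, 1], [-1, -0.71, 0.04, -0.0335, 1], [-1, -0.71, 0.04, -0.0335, 1], [-1, -0.71, 0.04, -0.0335, 1], [-1, -0.71, 0.04, -0.0335, 1], [-1, -0.71, 0.04, -0.0335, 1], [-1, -0.71, 0.04, -0.0335, 1], [-1, -0.71, 0.04, -0.0335, 1], [-1, -0.71, 0.04, -0.0335, 1], [-1, -0.71, 0.04, -0.0335, 1], [-1, -0.71, 0.04, -0.0335, 1]]})

```text
time: 1.9
position: [0.5714, 0.1016, 0.2027]
tool_rot: [0.35, 3.122, 0.001]
ft_force: [0.1, 0.1, -1.1]
grip_width: 0.997
grip_force: 0.0
```

Run:
```python
from h import *
s=ctrl.get_state();im=camrig.get_image("wrist");np.save("w1.npy",np.r_[s["position"],s["tool_rot"]])
print(R.from_rotvec(s["tool_rot"]).as_matrix().round(3))
cv2.imwrite("pics/w1.png",cv2.resize(im[:,:,::-1],(800,600),interpolation=cv2.INTER_CUBIC))
```

```text
[[-0.975  0.221  0.   ]
 [ 0.221  0.975  0.001]
 [ 0.     0.001 -1.   ]]
```

View pics/w1.png

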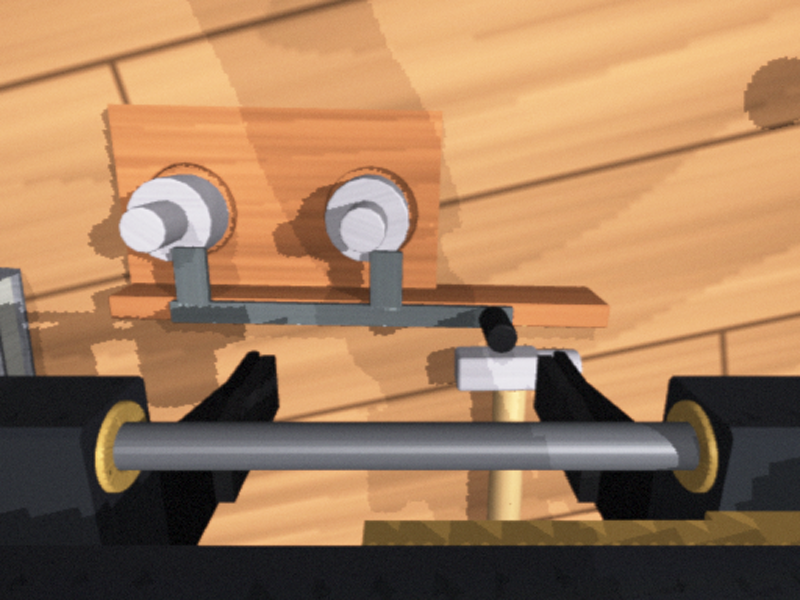

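The wrist view shows knob tops at (144,228) and (362,229), the grip top at (501,337), and the rack's edges level in the picture, so the yaw matches.

Run:
```python
from h import *
k=512/800
T=cam("top");S=cam("side");s=ctrl.get_state();W=cam("wrist",s)
for n,a,b,c,z in(("w+y",(339,327),(423,325),(362,229),.078),("w-y",(400,340),(442,290),(144,228),.078),("grip",(305,292),(371,343),(501,337),.088)):
    p=tri((T,a[0]*k,a[1]*k),(S,b[0]*k,b[1]*k),(W,c[0]*k,c[1]*k))
    q=tri((T,a[0]*k,a[1]*k),(W,c[0]*k,c[1]*k))
    print(n,p.round(4),q.round(4),atz(W,c[0]*k,c[1]*k,z).round(4))
    print(" shift",totool(p).round(4))
# rack base corners/ledge: direction
for c,z in(((108,104),.014),((441,112),.014),((111,289),.046),((590,288),.046)):
    print(atz(W,c[0]*k,c[1]*k,z).round(4))
```

```text
w+y [0.5386 0.0836 0.0798] [0.5416 0.0842 0.0632] [0.5358 0.0852 0.078 ]
 shift [ 0.0282 -0.0245  0.1229]
w-y [ 0.5123 -0.0319  0.0756] [ 0.513  -0.0318  0.0773] [ 0.5088 -0.0307  0.078 ]
 shift [ 0.0282 -0.143   0.1271]
grip [0.61   0.1469 0.0867] [0.6076 0.1458 0.0951] [0.6108 0.1473 0.088 ]
 shift [-0.0273  0.0531  0.116 ]
[ 0.4338 -0.0579  0.014 ]
[0.4847 0.1441 0.014 ]
[ 0.5423 -0.0816  0.046 ]
[0.6086 0.2117 0.046 ]
```

To row units: 0.14 m / 0.5 = 0.28, 0.054 m / 0.5 = 0.108.

creep_tool(motion={"steps": [[-0.054, 0.108, 0.08, 0, 1], [-0.054, 0.108, 0.18, 0, 1], [-0.054, 0.108, 0.24, 0, 1], [-0.054, 0.108, 0.28, 0, 1], [-0.054, 0.108, 0.28, 0, 1], [-0.054, 0.108, 0.28, 0, 0.1], [-0.054, 0.108, 0.28, 0, 0.1], [-0.054, 0.108, 0.28, 0, 0.1], [-0.054, 0.108, 0.28, 0, 0.1], [-0.054, 0.108, 0.28, 0, 0.1], [-0.054, 0.108, 0.28, 0, 0.1]]}, force=20)

```text
time: 3.05
position: [0.6104, 0.1467, 0.063]
tool_rot: [0.354, 3.121, 0.001]
ft_force: [-0.2, 0.0, 0.5]
grip_width: 0.543
grip_force: 0.0
```

creep_tool(motion={"steps": [[0, 0, 0, 0, 0.1], [0, 0, 0, 0, 0.1], [0, 0, 0, 0, 0.1], [0, 0, 0, 0, 0.1], [0, 0, 0, 0, 0.1], [0, 0, 0, 0, 0.1]]}, force=20)

```text
time: 3.65
position: [0.6103, 0.147, 0.0625]
tool_rot: [0.353, 3.122, 0.001]
ft_force: [1.4, 0.5, -1.1]
grip_width: 0.201
grip_force: 20.0
```

creep_tool(motion={"steps": [[0, 0.02, 0, 0, 0.1], [0, 0.04, 0, 0, 0.1], [0, 0.06, 0, 0, 0.1], [0, 0.076, 0, 0, 0.1], [0, 0.084, 0, 0, 0.1], [0, 0.088, 0, 0, 0.1], [0, 0.088, 0, 0, 0.1]]})

```text
time: 4.35
position: [0.6209, 0.19, 0.0626]
tool_rot: [0.354, 3.12, 0.001]
ft_force: [4.3, -0.2, -3.3]
grip_width: 0.201
grip_force: 20.0
```

To row units: 0.004 m / 0.5 = 0.008, 0.002 m / 0.5 = 0.004.

creep_tool(motion={"steps": [[0, 0.004, 0, 0, 0.1], [0, 0.008, 0, 0, 0.1], [0, 0.008, 0, 0, 0.1]]})

```text
time: 4.65
position: [0.621, 0.1903, 0.0625]
tool_rot: [-0.357, -3.121, 0.006]
ft_force: [1.7, -4.9, -0.2]
grip_width: 0.203
grip_force: 20.0
```

creep_tool(motion={"steps": [[0, 0.004, 0, 0, 0.1], [0, 0.008, 0, 0, 0.1], [0, 0.008, 0, 0, 0.1]]})

```text
time: 4.95
position: [0.621, 0.1903, 0.0625]
tool_rot: [-0.36, -3.118, 0.013]
ft_force: [-1.6, -12.9, 4.2]
grip_width: 0.199
grip_force: 20.0
```

To row units: -0.08 m / 0.5 = -0.16, -0.008 m / 0.5 = -0.016.

creep_tool(motion={"steps": [[0, -0.016, 0, 0, 0.1], [0, -0.016, 0, 0, 0.1], [0, -0.016, 0, 0, 0.5], [0, -0.016, 0, 0, 0.5], [0, -0.016, 0, 0, 0.5], [0, -0.016, 0, 0, 0.5], [0, -0.016, -0.06, 0, 0.5], [0, -0.016, -0.14, 0, 0.5], [0, -0.016, -0.16, 0, 0.5], [0, -0.016, -0.16, 0, 0.5], [0, -0.016, -0.16, 0, 0.5]]})

```text
time: 6.05
position: [0.6194, 0.1897, 0.1417]
tool_rot: [-0.353, -3.12, 0.0]
ft_force: [0.1, 0.2, -0.5]
grip_width: 0.502
grip_force: 0.0
```

Run:
```python
from h import *
print(totool([.538,.084,.052]).round(4),totool([.5116,-.0324,.052]).round(4))
s=ctrl.get_state();print(R.from_rotvec(s["tool_rot"]).as_matrix().round(3))
im=camrig.get_image("wrist")
cv2.imwrite("pics/w2.png",cv2.resize(im[:,:,::-1],(800,600),interpolation=cv2.INTER_CUBIC))
```

```text
[ 0.0556 -0.1212  0.0898] [ 0.0553 -0.2406  0.0898]
[[-0.975  0.224 -0.001]
 [ 0.224  0.975 -0.   ]
 [ 0.001 -0.    -1.   ]]
```

View pics/w2.png

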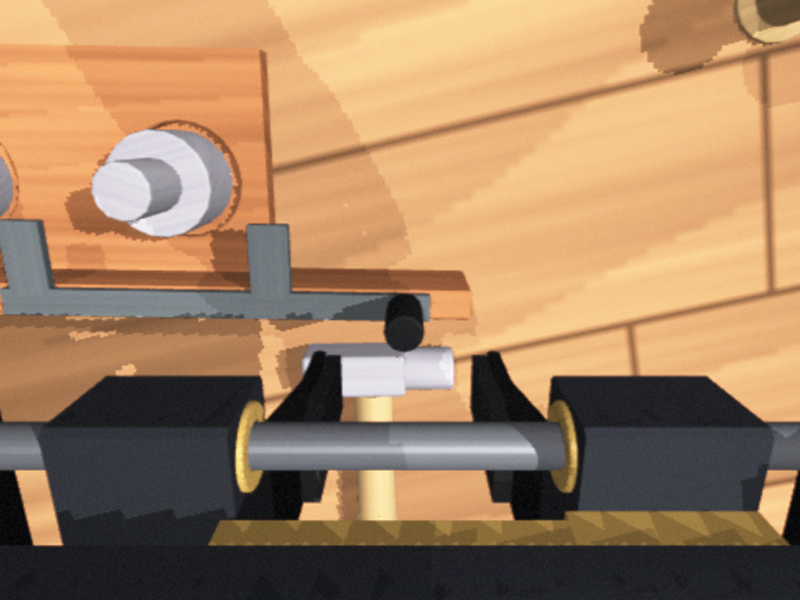

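Lock open: the tabs stand clear beside the weights. The knob top is at (122,191) and the grip top at (405,333).

Run:
```python
from h import *
k=512/800
s=ctrl.get_state();W=cam("wrist",s)
a=atz(W,122*k,191*k,.078);g=atz(W,405*k,333*k,.088)
print(a.round(4),g.round(4),totool(a).round(4),totool(g).round(4))
```

```text
[0.5359 0.0866 0.078 ] [0.6207 0.189  0.088 ] [ 0.0579 -0.1188  0.0632] [-0.0019 -0.      0.0529]
```

To row units: -0.12 m / 0.5 = -0.24, -0.09 m / 0.5 = -0.18.

creep_tool(motion={"steps": [[0.04, -0.09, 0, 0, 0.5], [0.08, -0.18, 0, 0, 0.5], [0.113, -0.24, 0, 0, 0.5], [0.113, -0.24, 0.06, 0, 0.5], [0.113, -0.24, 0.12, 0, 0.5], [0.113, -0.24, 0.16, 0, 0.5], [0.113, -0.24, 0.18, 0, 0.5], [0.113, -0.24, 0.18, 0, 0.5], [0.113, -0.24, 0.18, 0, 0.5]]}, force=30)

```text
time: 7.0
position: [0.5384, 0.0853, 0.0527]
tool_rot: [0.354, 3.122, -0.0]
ft_force: [0.0, 0.2, -0.6]
grip_width: 0.501
grip_force: 0.0
```

creep_tool(motion={"steps": [[0, 0, 0, 0, 0.1], [0, 0, 0, 0, 0.1], [0, 0, 0, 0, 0.1], [0, 0, 0, 0, 0.1], [0, 0, 0, 0, 0.1], [0, 0, 0, 0, 0.1]]})

```text
time: 7.6
position: [0.5386, 0.0845, 0.0533]
tool_rot: [0.355, 3.121, -0.001]
ft_force: [-1.4, -2.4, 4.9]
grip_width: 0.288
grip_force: 30.0
```

To row units: -0.04 m / 0.5 = -0.08, -0.03 m / 0.5 = -0.06.

creep_tool(motion={"steps": [[0, 0, -0.02, 0, 0.1], [0, 0, -0.04, 0, 0.1], [0, 0, -0.06, 0, 0.1], [0, 0, -0.08, 0, 0.1], [0, 0, -0.08, 0, 0.1], [0, 0, -0.08, 0, 0.1], [0, 0, -0.08, 0, 0.1], [0, 0, -0.08, 0, 0.1]]}, force=40)

```text
time: 8.4
position: [0.5377, 0.0852, 0.092]
tool_rot: [-0.354, -3.121, 0.001]
ft_force: [-0.7, 0.0, -6.8]
grip_width: 0.289
grip_force: 40.0
```

Run:
```python
from h import *
for i in range(6):
    s=ctrl.get_state();print(s["ft_force"].round(2) if hasattr(s["ft_force"],"round") else s["ft_force"],s["position"][2],s["joint_torque"][1]);im=camrig.get_image("side")
cv2.imwrite("pics/s2.png",cv2.resize(im[120:300,180:360,::-1],(720,720))[:600])
```

```text
[-0.72  0.02 -6.85] 0.09197567459269437 -40.75218200683594
[ 0.28  0.74 -6.88] 0.09201385623184238 -40.67923307418823
[ 0.29  0.36 -6.57] 0.09211193311234675 -40.62786340713501
[ 0.13  0.65 -6.27] 0.09218762211443302 -40.594292879104614
[-0.54 -0.19 -7.33] 0.09230144233401472 -40.57430863380432
[ 0.3  -0.32 -6.52] 0.09235330902807837 -40.562496185302734
```

View pics/s2.png

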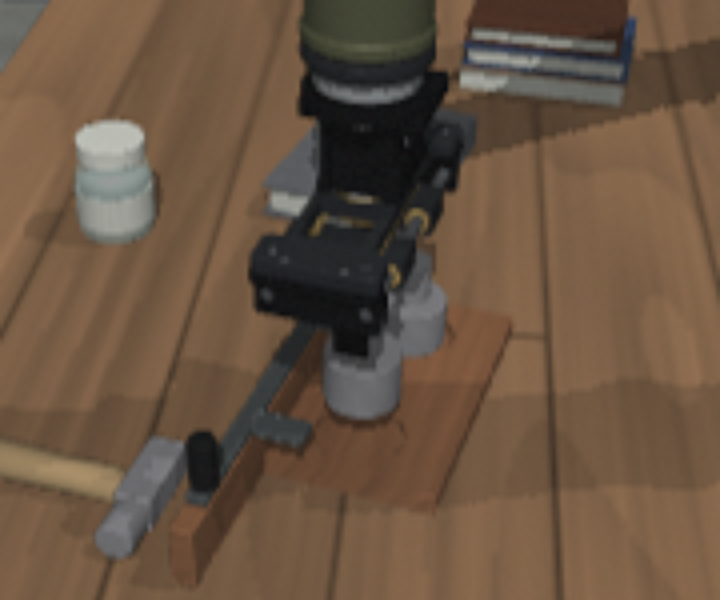

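It hangs upright in the fingers over its seat and weighs about 6.2 N. I'll put it back and weigh the other.

To row units: 0.04 m / 0.5 = 0.08, 0.038 m / 0.5 = 0.076.

creep_tool(motion={"steps": [[0, 0, 0.03, 0, 0.1], [0, 0, 0.06, 0, 0.1], [0, 0, 0.072, 0, 0.1], [0, 0, 0.076, 0, 0.1], [0, 0, 0.08, 0, 0.1], [0, 0, 0.08, 0, 0.1], [0, 0, 0.08, 0, 0.1]]})

```text
time: 9.4
position: [0.5368, 0.0848, 0.0536]
tool_rot: [-0.354, -3.118, 0.001]
ft_force: [-7.9, -2.0, 6.2]
grip_width: 0.287
grip_force: 40.0
```

creep_tool(motion={"steps": [[0, 0, 0, 0, 0.5], [0, 0, 0, 0, 0.5], [0, 0, 0, 0, 0.5], [0, 0, 0, 0, 0.5], [0, 0, -0.06, 0, 0.5], [0, 0, -0.14, 0, 0.5], [0, 0, -0.18, 0, 0.5], [0, 0, -0.18, 0, 0.5], [0, 0, -0.18, 0, 0.5]]})

```text
time: 10.3
position: [0.5385, 0.0854, 0.1427]
tool_rot: [0.354, 3.121, 0.001]
ft_force: [0.7, -0.5, 0.2]
grip_width: 0.5
grip_force: 0.0
```

Run:
```python
from h import *
s=ctrl.get_state();im=camrig.get_image("wrist")
print(totool([.5116,-.0324,.052]).round(4),s["ft_force"])
cv2.imwrite("pics/w3.png",cv2.resize(im[:,:,::-1],(800,600),interpolation=cv2.INTER_CUBIC))
```

```text
[-0.0009 -0.1205  0.0898] [ 0.66855943 -0.5499179   0.18086577]
```

View pics/w3.png

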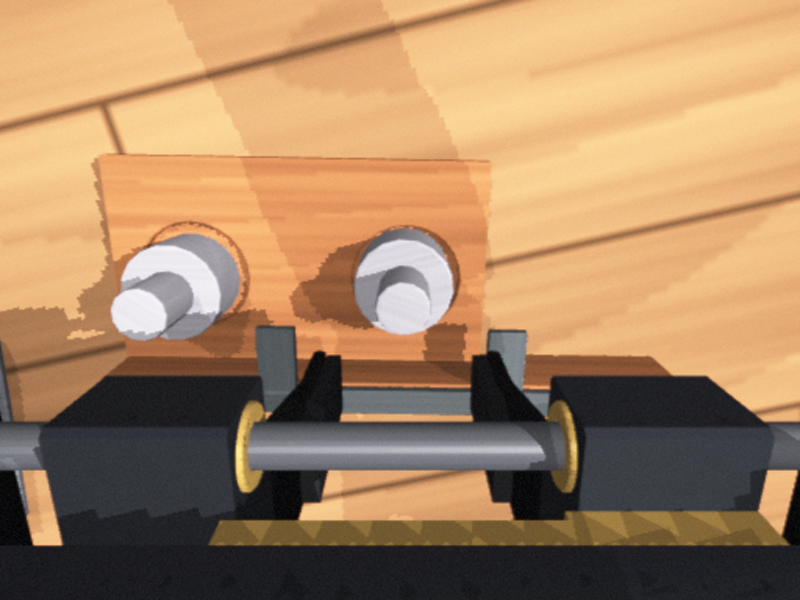

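The first weight stands in its seat, knob at (404,308); the other knob is at (141,314).

To row units: -0.12 m / 0.5 = -0.24, -0.002 m / 0.5 = -0.004.

creep_tool(motion={"steps": [[-0.004, -0.09, 0, 0, 0.5], [-0.004, -0.18, 0, 0, 0.5], [-0.004, -0.24, 0, 0, 0.5], [-0.004, -0.24, 0.06, 0, 0.5], [-0.004, -0.24, 0.12, 0, 0.5], [-0.004, -0.24, 0.16, 0, 0.5], [-0.004, -0.24, 0.18, 0, 0.5], [-0.004, -0.24, 0.18, 0, 0.5], [-0.004, -0.24, 0.18, 0, 0.5]]}, force=40)

```text
time: 11.25
position: [0.5135, -0.0322, 0.0527]
tool_rot: [0.354, 3.122, -0.0]
ft_force: [0.5, -0.0, -0.6]
grip_width: 0.5
grip_force: 0.0
```

creep_tool(motion={"steps": [[0, 0, 0, 0, 0.1], [0, 0, 0, 0, 0.1], [0, 0, 0, 0, 0.1], [0, 0, 0, 0, 0.1], [0, 0, 0, 0, 0.1]]})

```text
time: 11.75
position: [0.5138, -0.033, 0.0533]
tool_rot: [0.355, 3.12, -0.001]
ft_force: [0.2, -2.4, 4.5]
grip_width: 0.291
grip_force: 39.9
```

creep_tool(motion={"steps": [[0, 0, -0.02, 0, 0.1], [0, 0, -0.04, 0, 0.1], [0, 0, -0.06, 0, 0.1], [0, 0, -0.08, 0, 0.1], [0, 0, -0.08, 0, 0.1], [0, 0, -0.08, 0, 0.1], [0, 0, -0.08, 0, 0.1], [0, 0, -0.08, 0, 0.1]]})

```text
time: 12.55
position: [0.5128, -0.0321, 0.092]
tool_rot: [-0.354, -3.121, 0.0]
ft_force: [0.6, -0.2, -3.0]
grip_width: 0.288
grip_force: 40.0
```

Run:
```python
from h import *
for i in range(5):
    s=ctrl.get_state();print(np.round(s["ft_force"],2));im=camrig.get_image("top")
```

```text
[ 0.57 -0.24 -3.  ]
[-0.   -0.32 -5.2 ]
[-0.24  0.15 -3.44]
[ 0.56 -0.37 -4.45]
[-0.74  0.02 -4.41]
```

It weighs about 4.1 N against 6.7, so this is the lighter one. I'll put it back and fetch the other.

To row units: 0.04 m / 0.5 = 0.08, 0.038 m / 0.5 = 0.076.

creep_tool(motion={"steps": [[0, 0, 0.03, 0, 0.1], [0, 0, 0.06, 0, 0.1], [0, 0, 0.072, 0, 0.1], [0, 0, 0.076, 0, 0.1], [0, 0, 0.08, 0, 0.1], [0, 0, 0.08, 0, 0.1]]})

```text
time: 13.4
position: [0.5139, -0.0323, 0.0533]
tool_rot: [0.354, 3.12, 0.0]
ft_force: [-1.3, 0.0, -1.3]
grip_width: 0.286
grip_force: 40.0
```

creep_tool(motion={"steps": [[0, 0, 0, 0, 0.5], [0, 0, 0, 0, 0.5], [0, 0, 0, 0, 0.5], [0, 0, 0, 0, 0.5], [0, 0, -0.06, 0, 0.5], [0, 0, -0.14, 0, 0.5], [0, 0, -0.18, 0, 0.5], [0, 0, -0.18, 0, 0.5], [0, 0, -0.18, 0, 0.5]]})

```text
time: 14.3
position: [0.5134, -0.032, 0.1427]
tool_rot: [0.354, 3.121, 0.001]
ft_force: [-0.7, 0.5, -0.6]
grip_width: 0.505
grip_force: 0.0
```

creep_tool(motion={"steps": [[0.002, 0.09, 0, 0, 0.5], [0.002, 0.18, 0, 0, 0.5], [0.002, 0.24, 0, 0, 0.5], [0.002, 0.24, 0.06, 0, 0.5], [0.002, 0.24, 0.12, 0, 0.5], [0.002, 0.24, 0.16, 0, 0.5], [0.002, 0.24, 0.18, 0, 0.5], [0.002, 0.24, 0.18, 0, 0.5]]})

```text
time: 15.1
position: [0.5373, 0.0845, 0.0502]
tool_rot: [-0.354, -3.117, 0.003]
ft_force: [0.3, -0.3, -0.1]
grip_width: 0.502
grip_force: 0.0
```

creep_tool(motion={"steps": [[0, 0, 0, 0, 0.1], [0, 0, 0, 0, 0.1], [0, 0, 0, 0, 0.1], [0, 0, 0, 0, 0.1], [0, 0, 0, 0, 0.1]]})

```text
time: 15.6
position: [0.5399, 0.084, 0.0537]
tool_rot: [0.355, 3.12, -0.001]
ft_force: [-0.6, -3.7, 6.4]
grip_width: 0.287
grip_force: 40.0
```

creep_tool(motion={"steps": [[0, 0, -0.04, 0, 0.1], [0, 0, -0.1, 0, 0.1], [0, 0, -0.16, 0, 0.1], [0, 0, -0.22, 0, 0.1], [0, 0, -0.24, 0, 0.1], [0, 0, -0.24, 0, 0.1], [0, 0, -0.24, 0, 0.1]]}, force=45)

```text
time: 16.3
position: [0.5378, 0.0851, 0.1704]
tool_rot: [-0.353, -3.119, 0.001]
ft_force: [0.1, 0.7, -7.5]
grip_width: 0.286
grip_force: 45.0
```

Run:
```python
from h import *
print(totool([.551,-.278,.157]).round(4))
```

```text
[-0.0941 -0.3509  0.0136]
```

To row units: -0.351 m / 0.5 = -0.702, -0.095 m / 0.5 = -0.19.

creep_tool(motion={"steps": [[-0.02, -0.07, 0, 0, 0.1], [-0.04, -0.14, 0, 0, 0.1], [-0.06, -0.21, 0, 0, 0.1], [-0.08, -0.28, 0, 0, 0.1], [-0.1, -0.35, 0, 0, 0.1], [-0.12, -0.42, 0, 0, 0.1], [-0.14, -0.49, 0, 0, 0.1], [-0.16, -0.56, 0, 0, 0.1], [-0.17, -0.63, 0, 0, 0.1], [-0.18, -0.68, 0.02, 0, 0.1], [-0.19, -0.702, 0.028, 0, 0.1], [-0.19, -0.702, 0.028, 0, 0.1], [-0.19, -0.702, 0.028, 0, 0.1], [-0.19, -0.702, 0.028, 0, 0.1], [-0.19, -0.702, 0.028, 0, 0.1]]})

```text
time: 17.8
position: [0.5539, -0.2765, 0.1586]
tool_rot: [0.35, 3.122, 0.002]
ft_force: [0.0, -0.9, -7.7]
grip_width: 0.284
grip_force: 45.0
```

Run:
```python
from h import *
a=camrig.get_image("top")[140:260,150:400];b=camrig.get_image("side")[120:260,200:340]
cv2.imwrite("pics/e1.png",np.vstack([cv2.resize(a,(600,288)),cv2.resize(b,(600,300))[:,:]])[:,:,::-1])
s=ctrl.get_state();im=camrig.get_image("wrist")
cv2.imwrite("pics/w4.png",cv2.resize(im[:,:,::-1],(800,600)))
```

```text
(no output)
```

View pics/e1.png

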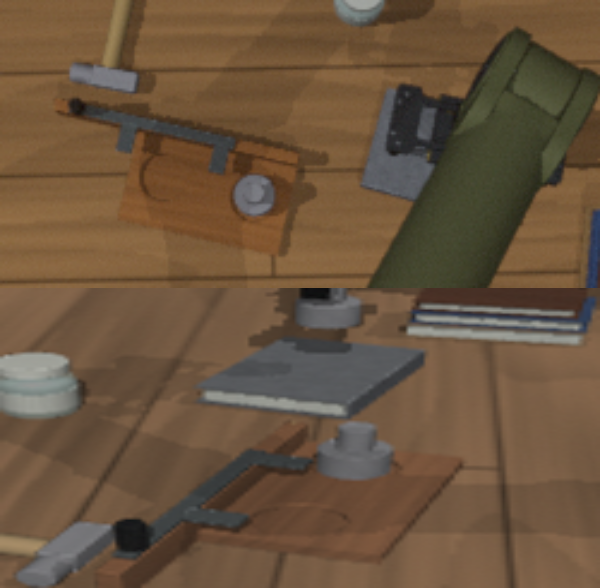

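View pics/w4.png

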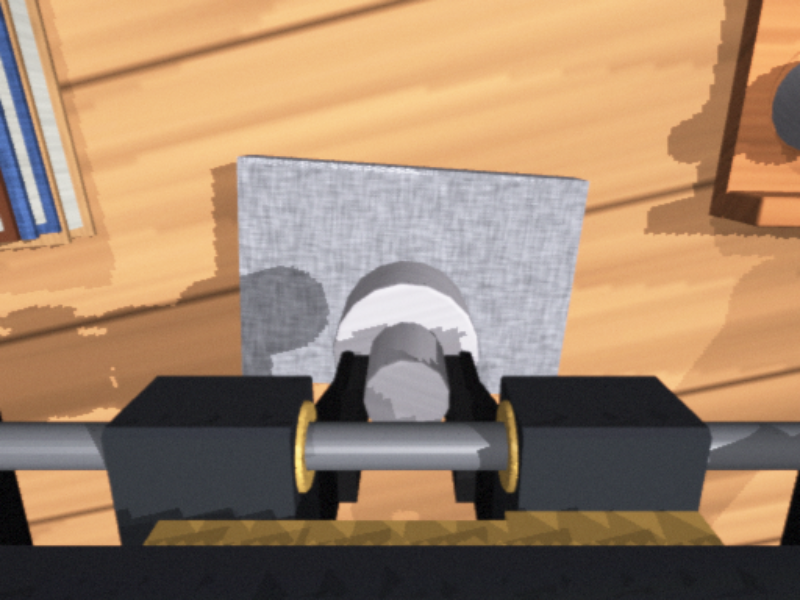

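The weight hangs upright over the book's middle, with the book's near corners at (240,156) and (586,180). The lighter one stands in its seat and the lock is open, so I'm handing in.

creep_tool(motion={"steps": [[0, 0, 0, 0, 0.1], [0, 0, 0, 0, 0.1], [0, 0, 0, 0, 0.1]]})

```text
time: 18.25
position: [0.5532, -0.2783, 0.1586]
tool_rot: [0.354, 3.121, 0.0]
ft_force: [0.6, 0.0, -6.4]
grip_width: 0.287
grip_force: 45.0
```

```bash
python3 -c "
from bench import ctrl, camrig
print(ctrl.close_job())"
```

```text
the job is handed in; nothing more can be done
None
```

I handed the job in at 18.25 s, with the lock at its end stop, the lighter weight (about 4.1 N) back upright in its seat, and the heavier one (about 6.7 N) held upright and still about 8 cm above the middle of the book; the hand-in gave no verdict.

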